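Release the ratchet of a board vise and open it

TASK

The empty board vise on the blue mat is wound partly shut and its ratchet holds it. Throw the ratchet's pawl over by its ball lever so that it stays tipped back clear of the teeth, then turn the wheel backwards (clockwise seen from above) by its crank knob until the jaw is fully open and the wheel comes to its stop. Leave the pawl thrown back.

Things in the scene. Friction and masses are not known exactly. Their poses are not given: they have to be found in the camera images.
- vise: Grey board vise, fixed. Origin: on the ratchet wheel's upright axis at bench height; z up; places in mm below are in this frame. Wheel: 120 across, teeth on its upper face up to z 44, hub top z 60. Both jaws (top z 55) lie at y above 85; the sliding one, geared to the wheel, goes to -y as it opens. The ball lever on the fixed jaw (60, 214) is a rigid tilt handle.
- wheel (a joint): Ratchet wheel's angle, rad: grows counter-clockwise seen from above (closing), falls clockwise (opening). 0 = stop, fully open; starts at 1.05 to 1.9. With the pawl down it cannot turn clockwise by more than one tooth (0.39). Turns with 1 to 2 N at the knob and stays where left. The crank points 115 degrees plus this angle counter-clockwise from the vise's +x.
- pawl (a joint): Tilt of the pawl, rad, about a level hinge along x at (52, -60, 56). 0 to 0.2 = down: the arm runs to +y, nose in the teeth at y 0 (arm's top below z 62). Its lever stands up from the hinge; pushing it to -y lifts the nose. Loose: past about 0.65 it falls over by its own weight to a stop at 1.4 and stays there; short of that it falls back. Thrown: ball at about (52, -117, 66).
- pawl_ball (a point): Centre of the black ball, 20 across, on top of the pawl's lever, a rod 10 thick. It lies 58 from the hinge: at about (52, -60, 114) in the vise's frame with the pawl down. The rod is bare from z 64 to z 104.
- crank_knob (a point): On the centre line of the crank's black upright knob, at z 82. The knob is 18 thick, from z 56 to z 98, rigid on the end of the crank arm (16 wide, top at z 56), 65 from the wheel's axis; it goes round with the wheel. The point's x axis points away from the wheel's axis.

How it is judged:
By the outcome, as a careful person would: the job done as asked, in the order asked, and still so for the second after the job is handed in, with the robot touching nothing.
It also fails if it takes over 45 s, if anything falls off the work surface, if the arm or the gripper's body presses on something with over 40 N, if the wrist force passes 120 N, or if a joint passes its speed limit or range.

ROBOT

A 7-joint arm with a two-finger parallel gripper is mounted at the origin on the work surface. World frame = base frame: x ahead of the robot, y to its left, z up, the work surface at z = 0. Lengths are in m, angles in rad, forces in N, time in s.
With the tool pointing down it reaches from about 0.35 to 0.9 m from the base axis. Payload 19.9 kg.
Tool frame: the origin (TCP) lies between the finger pads; the fingertips stand 19 mm ahead of it and the grasp point (between the pads) is the TCP (tip_extent is the distance from the TCP to the fingertips, in m); z points along the fingers, y is the line along which they close (so a half turn about z gives the same grasp; the last joint's range is limited). The gripper opens to 94 mm and grips with 3 to 60 N. Pads are 16 mm wide; open, the fingers measure 119 mm over their backs; the gripper's body (75 mm by 177 mm) begins 78 mm behind the grasp point.
Start: joints at [1.294, 0.417, -0.01, 1.614, 0.005, 1.111, -0.053], TCP at [0.145, -0.608, 0.224] pointing down, gripper open.
Joint ranges: [-2.81, 2.81], [-0.39, 2.02], [-1.27, 1.25], [0.06, 2.57], [-1.19, 4.33], [0.19, 2], [-2.82, 2.82]. Speed limits (rad/s): [1.89, 1.89, 2.39, 2.39, 3.01, 3.01, 3.01].

INTERFACE

Orientations are given as a rotation vector (axis times angle).
In Python, from cell import * gives the robot as it stands.
- The arm moves only by the tool send_rows, never from a script. Its argument "moves" is a list that holds one entry, the list of rows, each a list of 7 numbers: the turn, a rotation vector about the tool's x, y, z in rad, then the shift along the tool's x, y, z in m, then the opening, from 0 (shut) to 1 (fully open). A call has exactly 5 rows; each row shifts and turns the commanded pose from where the row before left it, along the tool's axes as they then stand; what a row does not reach is not made up. A row lasts 1/8 s, in which the tool goes at most 62.5 mm and 10.7 degrees, less where a joint would pass 70% of its speed; a pose out of reach is approached as far as the arm can. A call is refused whole if a number of a shift passes 0.0625 or a number of a turn 0.188, either way. A call with a gripper value outside its range is refused whole. The fingers move at their own pace and stop on an object; "force" is the grip in N (left out, the last holds). Time passes only in rows, so rows that do not move let the fingers close, or fill a call up. It gives the time, the measured TCP pose, the force, the opening and the grip force at its end, in the units of the state.
- get_state(): the state, without advancing time (a new reading comes with each control period).
- grab_frame(name): name is "scene" or "top" or "wrist"; returns a dict with "color" (384x512x3 uint8, red, green, blue), "fx", "fy", "cx", "cy" (pixels), "R" (3x3) and "t" (3): a world point X has camera coordinates R X + t. Camera axes: x right, y down, z forward; pixel columns grow to the right and rows downward; lengths in m; the calibration is good to about 2 mm. A picture is of the moment at which its call begins. There is no depth.
- job_done(): hands the job in; it is judged then, once.
Trained networks look in the newest picture that a camera, given by its name, has taken for a name from the list of things; names that differ only in an ending like _2 or _b are one class to them, and where a whole thing is asked for, a point or a joint stands for the part that bears it (a point fixed in the world has none). Each returns a list of dicts, best first, with "confidence" (0 to 1); they miss things now and then, are a little off and sometimes report something else, mostly with a low value. They report only what shows in the picture. A call takes as long as a camera call.
- search_frame(camera, target): "location" ([x, y, z] in m, in world coordinates, good to about 4 mm: the middle of the surface that is visible of it).
The state is a dict: "clock": time; "joint_pos": joint angles; "joint_velocities": joint speeds; "tau": joint torques, N m; "tcp_pos": TCP position; "orientation": TCP orientation; "contact_force": force on the tool from outside, world axes, zero at the start; "wrist_torque": the same for the moment, N m; "gripper_width": finger opening in m; "finger_force": force on a finger pad.
Only numpy, scipy, OpenCV 4.12 (cv2) and the standard library are available. Lean on these libraries where they do the work, as an engineer would, in place of code of your own. Each camera call takes 0.05 s, during which the arm holds its last target. There are 200 camera calls.

## Working session

There is one attempt and no reset: what is moved stays moved. The work goes in short steps, Python scripts to look and compute and a tool call to move; the robot and the scene stay as the last step left them, time stands still between calls to the robot, and variables do not carry over. Pictures are saved under pics/ and viewed, at most 10 in all, crops included, and the job is handed in when it is done.

Besides the shell and the picture viewer there is one more tool, called after ">>>" in YAML: its name, and indented under it one key for each argument. send_rows: Moves the arm, as the interface text tells. Its arguments: {"type":"object","properties":{"moves":{"type":"array"},"force":{"type":"number"}},"required":["moves"]}

```bash
ls; mkdir -p pics; python3 - <<'E'
from cell import *
import cv2,numpy as np
s=get_state();print(s['clock'],s['tcp_pos'],s['orientation'],s['gripper_width'],s['contact_force'])
ims=[]
for c in("scene","top"):
    f=grab_frame(c);ims.append(f["color"][:,:,::-1])
    print(c,f["fx"],f["cx"],f["cy"],np.round(f["R"],3).tolist(),np.round(f["t"],3).tolist())
    for t in("vise","wheel","pawl","pawl_ball","crank_knob"):
        print(t,[(np.round(d["location"],4).tolist(),round(d["confidence"],2)) for d in search_frame(c,t)[:2]])
    cv2.imwrite(f"pics/{c}1.png",cv2.resize(ims[-1],(768,576)))
E
```

```text
pics
0.0 [ 0.14532237 -0.60752531  0.22382184] [-3.11880730e+00 -3.67799265e-01  3.59808733e-04] 0.09395370390486975 [ 0.07500088 -1.07736068  0.06322089]
scene 445.7962067062908 252.60526793571128 186.17013345793075 [[0.33, 0.944, 0.001], [0.522, -0.182, -0.833], [-0.786, 0.276, -0.553]] [-0.138, -0.227, 1.185]
vise [([0.5681, -0.1416, 0.0187], 0.84)]
wheel [([0.5516, -0.1705, 0.0403], 0.91)]
pawl [([0.6171, -0.21, 0.0638], 0.81)]
pawl_ball [([0.6122, -0.2128, 0.0615], 0.75)]
crank_knob [([0.5551, -0.1676, 0.0391], 0.71)]
top 384.7968042259644 256.6463043382555 194.0363492784645 [[-0.003, -1.0, 0.015], [-0.997, 0.002, -0.083], [0.083, -0.015, -0.996]] [-0.055, 0.594, 0.702]
vise [([0.5436, -0.1706, 0.0373], 0.32)]
wheel [([0.5454, -0.1712, 0.0373], 0.64)]
pawl [([0.6084, -0.2088, 0.0597], 0.71)]
pawl_ball [([0.6067, -0.2048, 0.0615], 0.91)]
crank_knob [([0.5435, -0.1702, 0.037], 0.87)]
```

View pics/scene1.png

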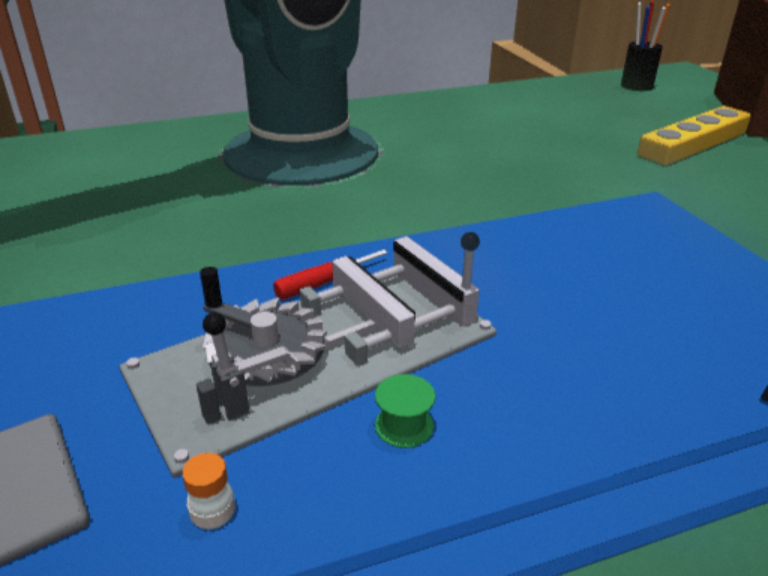

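View pics/top1.png

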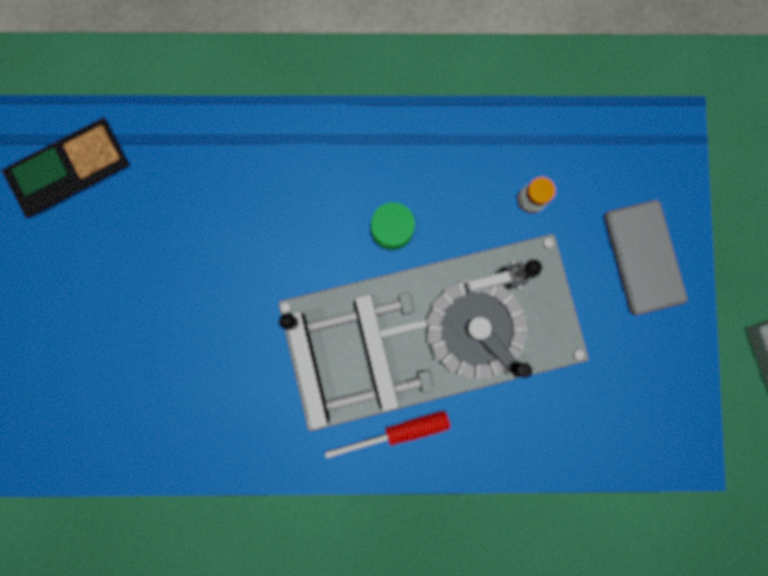

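The scene view shows the pawl ball at (213,323), the knob top at (209,273), the hub at (264,320) and the fixed-jaw ball at (470,241). In the top view these are at (533,268), (521,369), (480,328) and (289,321). I'll fit the vise pose to both views.

```bash
python3 - <<'E'
from cell import *
import numpy as np
from scipy.optimize import least_squares
F={c:grab_frame(c) for c in("scene","top")}
P={"scene":dict(ball=(213,323),knob=(209,272),hub=(264,316),dec=(470,241)),"top":dict(ball=(533,268),knob=(521,369),hub=(480,328),dec=(289,321))}
def pts(p):
    x,y,a,w,z=p;c,s=np.cos(a),np.sin(a);k=np.radians(115)+w
    L=dict(ball=(52,-60,114),knob=(65*np.cos(k),65*np.sin(k),98),hub=(0,0,60),dec=(60,214,z*1000))
    return {n:np.array([x+(c*v[0]-s*v[1])/1e3,y+(s*v[0]+c*v[1])/1e3,v[2]/1e3]) for n,v in L.items()}
def res(p):
    r=[]
    W=pts(p)
    for c,f in F.items():
        for n,uv in P[c].items():
            q=np.array(f["R"])@W[n]+f["t"]
            r+=[f["fx"]*q[0]/q[2]+f["cx"]-(uv[0]+.5)/1.5+.5,f["fy"]*q[1]/q[2]+f["cy"]-(uv[1]+.5)/1.5+.5]
    return r
for a0 in (0,.3,-.3):
    s=least_squares(res,[.55,-.17,a0,1.5,.11]);print(s.cost,s.x.round(4))
print(np.round(s.fun,1))
for n,v in pts(s.x).items():print(n,v.round(4))
x,y,a,w,z=s.x
c,sn=np.cos(a),np.sin(a)
for t in np.arange(w,-.3,-.2):
    k=a+np.radians(115)+t;print(round(t,2),round(x+.065*np.cos(k),4),round(y+.065*np.sin(k),4))
E
```

```text
16.55386077840821 [ 0.5474 -0.1708  0.2329  1.5856  0.1128]
16.553860778881965 [ 0.5474 -0.1708  0.2329  1.5856  0.1128]
16.553860778502838 [ 0.5474 -0.1708  0.2329  1.5856  0.1128]
[ 2.7 -0.9 -0.2 -2.2 -1.5  1.8 -0.5  0.1 -1.5 -0.   2.4  1.5  0.9 -0.6
 -0.4 -1.7]
ball [ 0.6119 -0.2172  0.114 ]
knob [ 0.4971 -0.2119  0.098 ]
hub [ 0.5474 -0.1708  0.06  ]
dec [0.5564 0.0512 0.1128]
1.59 0.4971 -0.2119
1.39 0.4899 -0.2011
1.19 0.485 -0.1891
0.99 0.4827 -0.1763
0.79 0.4829 -0.1633
0.59 0.4856 -0.1506
0.39 0.4909 -0.1388
0.19 0.4984 -0.1282
-0.01 0.5078 -0.1193
-0.21 0.5189 -0.1124
```

```bash
python3 - <<'E'
from cell import *
import numpy as np,cv2
F={c:grab_frame(c) for c in("scene","top")}
P={"scene":dict(ball=(213,323),knob=(209,272),hub=(264,316),dec=(470,241)),"top":dict(ball=(533,268),knob=(521,369),hub=(480,328),dec=(289,321))}
def M(f): return np.array([[f["fx"],0,f["cx"]],[0,f["fy"],f["cy"]],[0,0,1]])@np.c_[f["R"],f["t"]]
for n in P["top"]:
    q=[(np.array(P[c][n],float)+.5)/1.5-.5 for c in F]
    X=cv2.triangulatePoints(M(F["scene"]),M(F["top"]),*[v.reshape(2,1) for v in q]).ravel();print(n,(X[:3]/X[3]).round(4))
im=[cv2.resize(F["scene"]["color"][170:300,70:230,::-1],None,fx=4,fy=4,interpolation=2)]
cv2.imwrite("pics/crop.png",im[0])
t=cv2.resize(F["top"]["color"][140:290,180:400,::-1],None,fx=3.6,fy=3.6,interpolation=2);cv2.imwrite("pics/cropt.png",t)
E
```

```text
ball [ 0.6118 -0.2204  0.1132]
knob [ 0.499  -0.2107  0.0947]
hub [ 0.5464 -0.1684  0.0622]
dec [0.5543 0.0521 0.1115]
```

View pics/crop.png

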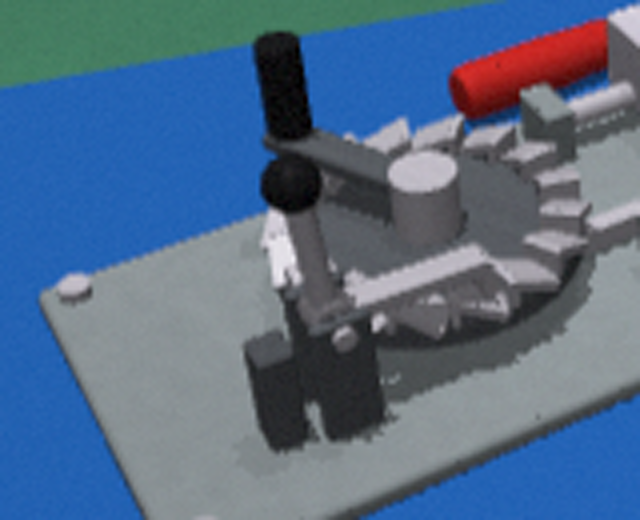

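View pics/cropt.png

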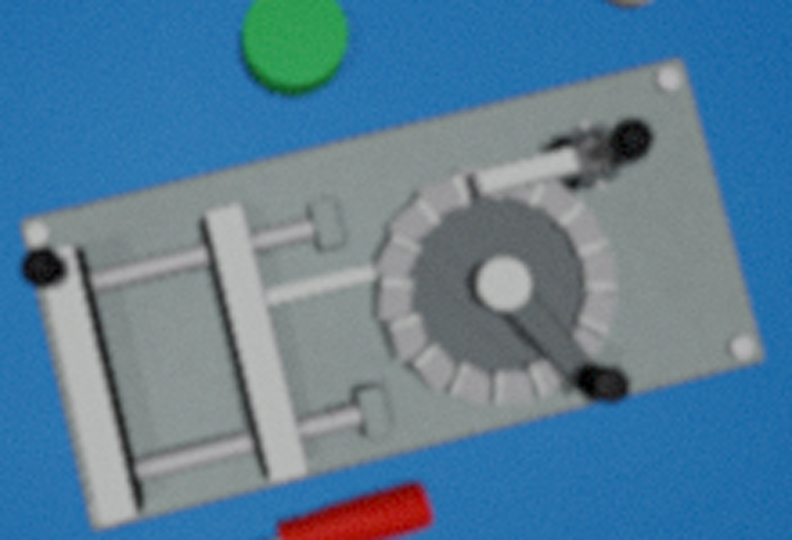

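>>> send_rows:
  moves:
    - [[0, 0, 0, 0.05, -0.03, 0, 0], [0, 0, 0, 0.05, -0.03, 0, 0], [0, 0, 0, 0.05, -0.03, 0, 0], [0, 0, 0, 0.05, -0.03, 0, 0], [0, 0, 0, 0.05, -0.03, 0, 0]]
  force: 20

```text
clock: 1.42
tcp_pos: [0.3548, -0.4024, 0.2247]
orientation: [3.12, 0.368, 0.0]
contact_force: [0.1, -0.9, 0.7]
gripper_width: 0.0473
finger_force: 0.0
```

>>> send_rows:
  moves:
    - [[0, 0, 0, 0.05, -0.03, 0, 0], [0, 0, 0, 0.05, -0.03, 0, 0], [0, 0, 0, 0.05, -0.03, 0, 0], [0, 0, 0, 0.05, -0.03, 0, 0], [0, 0, 0, 0.0, 0.0, 0, 0]]

```text
clock: 2.05
tcp_pos: [0.5229, -0.2364, 0.2244]
orientation: [-3.117, -0.378, -0.002]
contact_force: [-1.2, -0.3, 0.2]
gripper_width: 0.0004
finger_force: 0.0
```

```bash
cat > h.py <<'E'
from cell import *
import numpy as np
from scipy.spatial.transform import Rotation as R
O=np.array([.547,-.1695]);A=.233
def rel():
    s=get_state();d=np.array(s['tcp_pos'][:2])-O;c,n=np.cos(A),np.sin(A)
    m=R.from_rotvec(s['orientation']).as_matrix()
    print(round(s['clock'],2),'vise',np.round([1e3*(c*d[0]+n*d[1]),1e3*(-n*d[0]+c*d[1]),1e3*s['tcp_pos'][2]],1),'toolx yaw',round(np.arctan2(m[1,0],m[0,0]),3),'z',m[:,2].round(3),'w',s['gripper_width'],'F',np.round(s['contact_force'],1),np.round(s['joint_pos'],2))
E
python3 -c "from h import *;rel()"
```

```text
2.05 vise [-38.9 -59.6 224.4] toolx yaw 0.241 z [ 0.001  0.002 -1.   ] w 0.000418372561215225 F [-1.2 -0.3  0.2] [ 0.58  0.34 -0.26  1.74  0.1   1.08 -1.04]
```

>>> send_rows:
  moves:
    - [[0, 0, 0, 0.045, -0.019, 0, 0], [0, 0, 0, 0.045, -0.019, 0, 0], [0, 0, 0, 0, 0, 0.03, 0], [0, 0, 0, 0, 0, 0.03, 0], [0, 0, 0, 0, 0, 0, 0]]

```text
clock: 2.68
tcp_pos: [0.5975, -0.1831, 0.1627]
orientation: [-3.119, -0.367, 0.005]
contact_force: [-0.4, 0.1, 0.7]
gripper_width: 0.0004
finger_force: 0.0
```

```bash
python3 - <<'E'
from h import *
import cv2
rel()
f=grab_frame("wrist");cv2.imwrite("pics/w.png",f["color"][:,:,::-1])
E
```

```text
2.67 vise [ 46.  -24.9 162.7] toolx yaw 0.234 z [-0.004  0.001 -1.   ] w 0.00041836420836006017 F [-0.4  0.1  0.7] [ 0.45  0.5  -0.27  1.66  0.15  1.01 -1.21]
```

View pics/w.png

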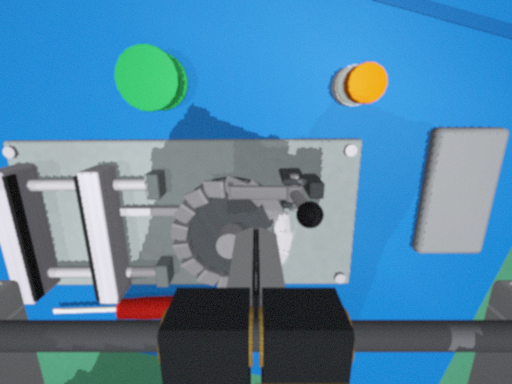

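The wrist view shows the pawl ball at (310,215) and the closed fingertips just left of it near (256,232). I'll check the ball's ray.

```bash
python3 - <<'E'
from h import *
f=grab_frame("wrist");Rm=np.array(f["R"]);t=np.array(f["t"])
C=-Rm.T@t
d=Rm.T@np.array([(310-f["cx"])/f["fx"],(215-f["cy"])/f["fy"],1])
X=C+d*(.113-C[2])/d[2];e=X[:2]-O;c,n=np.cos(A),np.sin(A);print(X,c*e[0]+n*e[1],-n*e[0]+c*e[1])
rel()
E
```

```text
[ 0.61378756 -0.22041838  0.113     ] 0.05322590569623305 -0.06496354642247519
2.77 vise [ 47.5 -25.4 165.4] toolx yaw 0.234 z [ 0.001 -0.    -1.   ] w 0.0003443926399234865 F [ 0.1 -0.5  0.2] [ 0.45  0.49 -0.28  1.66  0.15  1.01 -1.21]
```

>>> send_rows:
  moves:
    - [[0, 0, 0, 0.005, 0, 0.025, 0], [0, 0, 0, 0, 0, 0.025, 0], [0, 0, 0, 0, 0.01, 0, 0], [0, 0, 0, 0, 0.01, 0, 0], [0, 0, 0, 0, 0.01, 0, 0]]

```text
clock: 3.4
tcp_pos: [0.6115, -0.212, 0.1159]
orientation: [3.119, 0.367, 0.002]
contact_force: [0.6, -0.6, -0.5]
gripper_width: 0.0002
finger_force: 0.2
```

>>> send_rows:
  moves:
    - [[0, 0, 0, 0, 0.01, 0, 0], [0, 0, 0, 0, 0.01, 0, 0], [0, 0, 0, 0, 0.01, 0, 0], [0, 0, 0, 0, 0.01, 0, 0], [0, 0, 0, 0, 0, 0, 0]]

```text
clock: 4.03
tcp_pos: [0.62, -0.2505, 0.1143]
orientation: [3.12, 0.366, -0.0]
contact_force: [-0.9, -0.5, -1.1]
gripper_width: 0.0005
finger_force: 0.0
```

```bash
python3 - <<'E'
from h import *
import cv2
rel()
f=grab_frame("scene");cv2.imwrite("pics/s2.png",cv2.resize(f["color"][130:310,50:290,::-1],None,fx=3,fy=3))
E
```

```text
4.03 vise [ 52.3 -95.7 114.3] toolx yaw 0.234 z [-0. -0. -1.] w 0.0004607693927311032 F [-0.9 -0.5 -1.1] [ 0.51  0.62 -0.25  1.58  0.18  0.97 -1.13]
```

View pics/s2.png

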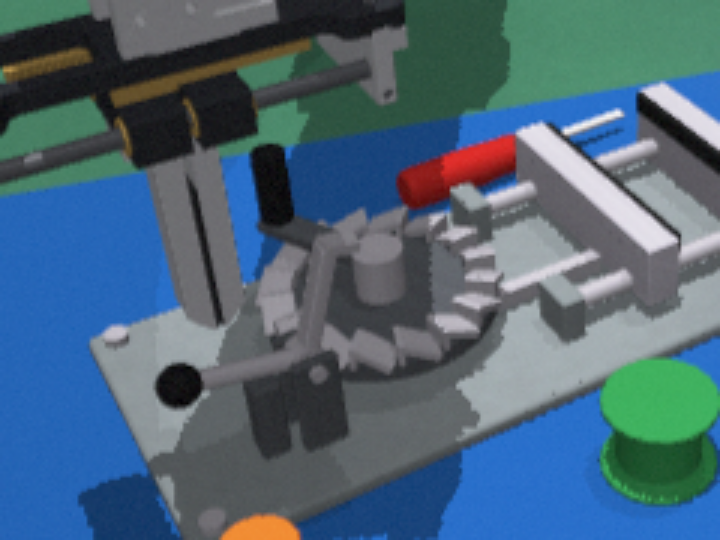

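The pawl now lies thrown back: the ball is low at (180,385) and its arm stands upright. Next I lift and go over the knob.

>>> send_rows:
  moves:
    - [[0, 0, 0, 0, 0, -0.04, 0], [0, 0, 0, 0, 0, -0.04, 0], [0, 0, 0, -0.04, -0.022, 0, 0.6], [0, 0, 0, -0.04, -0.022, 0, 0.6], [0, 0, 0, -0.03, -0.022, 0, 0.6]]

```text
clock: 4.7
tcp_pos: [0.4961, -0.2103, 0.1945]
orientation: [3.12, 0.368, -0.0]
contact_force: [0.7, -0.5, 1.1]
gripper_width: 0.0266
finger_force: 0.0
```

>>> send_rows:
  moves:
    - [[0, 0, -0.16, 0, 0, 0, 0.6], [0, 0, -0.16, 0, 0, 0, 0.6], [0, 0, -0.15, 0, 0, 0, 0.6], [0, 0, 0, 0, 0, 0, 0.6], [0, 0, 0, 0, 0, 0, 0.6]]

```text
clock: 5.32
tcp_pos: [0.4977, -0.2108, 0.1945]
orientation: [-2.95, -1.079, 0.0]
contact_force: [1.1, -1.2, -0.0]
gripper_width: 0.0562
finger_force: 0.0
```

```bash
python3 - <<'E'
from h import *
import cv2
rel()
f=grab_frame("wrist");cv2.imwrite("pics/w2.png",f["color"][:,:,::-1])
Rm=np.array(f["R"]);t=np.array(f["t"])
k=[-.058,-.029];c,n=np.cos(A),np.sin(A)
for z in(.056,.098):
    q=Rm@np.array([O[0]+c*k[0]-n*k[1],O[1]+n*k[0]+c*k[1],z])+t;print(f["fx"]*q[0]/q[2]+f["cx"],f["fy"]*q[1]/q[2]+f["cy"])
E
```

```text
5.33 vise [-57.5 -28.8 194.5] toolx yaw 0.701 z [-0.  0. -1.] w 0.056229615826257746 F [ 1.1 -1.2 -0. ] [ 0.65  0.32 -0.37  1.85  0.14  1.   -0.64]
255.7502378524378 191.74276558078216
255.76690988488747 204.7958372571828
```

View pics/w2.png

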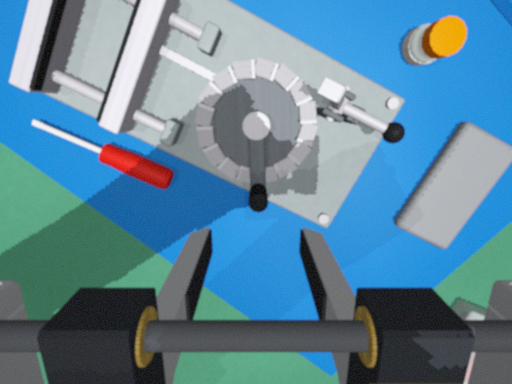

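The wrist view shows the knob at (258,200), matching the prediction (256,205), and it is centred between the fingers. Descending to grip.

>>> send_rows:
  moves:
    - [[0, 0, 0, 0, 0, 0.03, 0.6], [0, 0, 0, 0, 0, 0.03, 0.6], [0, 0, 0, 0, 0, 0.03, 0.6], [0, 0, 0, 0, 0, 0.02, 0.6], [0, 0, 0, 0, 0, 0, 0.2]]
  force: 8

```text
clock: 6.0
tcp_pos: [0.497, -0.2105, 0.0834]
orientation: [-2.948, -1.082, 0.003]
contact_force: [-0.5, 0.3, 0.4]
gripper_width: 0.0494
finger_force: 0.0
```

>>> send_rows:
  moves:
    - [[0, 0, 0, 0, 0, 0, 0], [0, 0, 0, 0, 0, 0, 0], [0, 0, 0, 0, 0, 0, 0], [0, 0, 0, 0, 0, 0, 0], [0, 0, 0, 0, 0, 0, 0]]

```text
clock: 6.62
tcp_pos: [0.498, -0.2113, 0.085]
orientation: [2.948, 1.084, 0.001]
contact_force: [-2.2, -1.9, 8.4]
gripper_width: 0.0178
finger_force: 8.0
```

```bash
python3 -c "from h import *;rel()"
```

```text
6.62 vise [-57.3 -29.3  85. ] toolx yaw 0.705 z [ 0.001 -0.    -1.   ] w 0.01780804743534501 F [-2.2 -1.9  8.4] [ 0.61  0.47 -0.33  1.93  0.21  0.78 -0.71]
```

>>> send_rows:
  moves:
    - [[0, 0, 0.1, 0.0003, -0.0065, -0.003, 0], [0, 0, 0.1, 0.0003, -0.0065, 0, 0], [0, 0, 0.1, 0.0003, -0.0065, 0, 0], [0, 0, 0.1, 0.0003, -0.0065, 0, 0], [0, 0, 0.1, 0.0003, -0.0065, 0, 0]]

```text
clock: 7.25
tcp_pos: [0.4833, -0.1819, 0.0872]
orientation: [-3.126, -0.316, 0.0]
contact_force: [3.2, -1.2, -7.9]
gripper_width: 0.0184
finger_force: 8.0
```

```bash
cat >>h.py <<'E'
def pol():
    s=get_state();d=np.array(s['tcp_pos'][:2])-O;print('r',np.hypot(*d),'wheel',(np.arctan2(d[1],d[0])-A-np.radians(115))%6.2832)
E
python3 -c "from h import *;rel();pol()"
```

```text
7.25 vise [-64.9   2.6  87.2] toolx yaw 0.201 z [-0.  0. -1.] w 0.018374891071898106 F [ 3.2 -1.2 -7.9] [ 0.49  0.42 -0.23  1.99  0.14  0.75 -1.19]
r 0.06495181982570039 wheel 1.0941896734777012
```

>>> send_rows:
  moves:
    - [[0, 0, 0.1, 0.0003, -0.0065, 0.001, 0], [0, 0, 0.1, 0.0003, -0.0065, 0, 0], [0, 0, 0.1, 0.0003, -0.0065, 0, 0], [0, 0, 0.1, 0.0003, -0.0065, 0, 0], [0, 0, 0.1, 0.0003, -0.0065, 0, 0]]

```text
clock: 7.88
tcp_pos: [0.485, -0.15, 0.0869]
orientation: [3.106, -0.468, 0.001]
contact_force: [-0.6, -2.3, 4.4]
gripper_width: 0.0176
finger_force: 8.0
```

>>> send_rows:
  moves:
    - [[0, 0, 0.1, 0.0003, -0.0065, 0, 0], [0, 0, 0.1, 0.0003, -0.0065, 0, 0], [0, 0, 0.1, 0.0003, -0.0065, 0, 0], [0, 0, 0.1, 0.0003, -0.0065, 0, 0], [0, 0, 0, 0, 0, 0, 0]]

```text
clock: 8.5
tcp_pos: [0.4976, -0.1268, 0.0868]
orientation: [-2.954, 1.069, -0.001]
contact_force: [0.8, 0.2, 6.8]
gripper_width: 0.0182
finger_force: 8.0
```

```bash
python3 -c "from h import *;rel();pol()"
```

```text
8.5 vise [-38.2  52.9  86.8] toolx yaw -0.694 z [ 0.001 -0.    -1.   ] w 0.01819234608508767 F [0.8 0.2 6.8] [ 0.23  0.41 -0.05  2.    0.03  0.73 -2.1 ]
r 0.06528023282098905 wheel 0.18883807160533017
```

>>> send_rows:
  moves:
    - [[0, 0, 0.05, 0.0001, -0.003, 0, 0], [0, 0, 0.05, 0.0001, -0.003, 0, 0], [0, 0, 0.04, 0.0001, -0.003, 0, 0], [0, 0, 0.04, 0.0001, -0.003, 0, 0], [0, 0, 0, 0, 0, 0, 0]]

```text
clock: 9.12
tcp_pos: [0.5059, -0.1187, 0.0869]
orientation: [-2.847, 1.328, -0.001]
contact_force: [-0.6, 0.5, 8.7]
gripper_width: 0.018
finger_force: 8.0
```

>>> send_rows:
  moves:
    - [[0, 0, 0, 0, -0.002, 0, 0], [0, 0, 0, 0, -0.002, 0, 0], [0, 0, 0, 0, -0.002, 0, 0], [0, 0, 0, 0, 0, 0, 0], [0, 0, 0, 0, 0, 0, 0]]

```text
clock: 9.75
tcp_pos: [0.5082, -0.1168, 0.0864]
orientation: [2.844, -1.329, -0.004]
contact_force: [-13.8, -8.8, 12.6]
gripper_width: 0.0213
finger_force: 8.0
```

```bash
python3 -c "from h import *;rel();pol()"
```

```text
9.75 vise [-25.6  60.2  86.4] toolx yaw -0.874 z [-0.004 -0.001 -1.   ] w 0.02128912079444801 F [-13.8  -8.8  12.6] [ 0.17  0.42 -0.01  1.98  0.01  0.75 -2.28]
r 0.06543320788344728 wheel 6.248866382823143
```

The arm meets 16 N of tangential resistance at wheel ≈ 0, so the stop is reached. Releasing and lifting.

>>> send_rows:
  moves:
    - [[0, 0, 0, 0, 0, 0, 0.5], [0, 0, 0, 0, 0, 0, 0.5], [0, 0, 0, 0, 0, 0, 0.5], [0, 0, 0, 0, 0, 0, 0.5], [0, 0, 0, 0, 0, -0.02, 0.5]]

```text
clock: 10.38
tcp_pos: [0.5094, -0.1147, 0.1056]
orientation: [2.845, -1.33, -0.004]
contact_force: [-0.2, 1.0, 1.0]
gripper_width: 0.0467
finger_force: 0.0
```

>>> send_rows:
  moves:
    - [[0, 0, 0, 0, 0, -0.05, 0.5], [0, 0, 0, 0, 0, -0.05, 0.5], [0, 0, 0, -0.06, 0, 0, 0.5], [0, 0, 0, -0.06, 0, 0, 0.5], [0, 0, 0, 0, 0, 0, 0.5]]

```text
clock: 11.0
tcp_pos: [0.4315, -0.0202, 0.2068]
orientation: [-2.848, 1.325, -0.0]
contact_force: [-0.1, -0.6, -0.5]
gripper_width: 0.0469
finger_force: 0.0
```

```bash
python3 - <<'E'
from h import *
import cv2
rel()
F=[grab_frame(n) for n in("top","scene")]
a=cv2.resize(F[0]["color"][130:300,170:420,::-1],(600,408));b=cv2.resize(F[1]["color"][130:310,50:350,::-1],(600,360))
cv2.imwrite("pics/f.png",cv2.resize(np.vstack([a,b]),(469,600)))
c,n=np.cos(A),np.sin(A);k=np.radians(115);f=F[0]
for w in(0,.1):
    p=.065*np.array([np.cos(k+w+A),np.sin(k+w+A)])+O;q=np.array(f["R"])@[*p,.098]+f["t"]
    u=np.array([f["fx"]*q[0]/q[2]+f["cx"],f["fy"]*q[1]/q[2]+f["cy"]]);print(w,(u-[170,130])*2.4*.78)
E
```

```text
11.0 vise [-77.9 171.9 206.8] toolx yaw -0.871 z [ 0.  0. -1.] w 0.04694169482410112 F [-0.1 -0.6 -0.5] [ 0.05  0.09 -0.08  2.09  0.01  0.97 -2.47]
0 [232.54558043 209.2352433 ]
0.1 [237.36214583 214.69101078]
```

View pics/f.png

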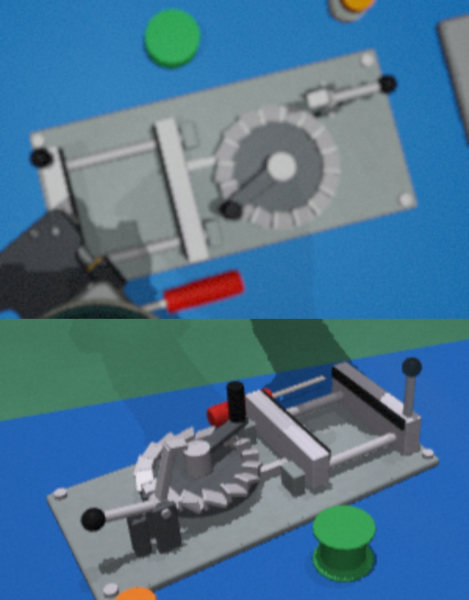

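The knob is at (231,209), where wheel = 0 predicts (232.5,209). The jaw is open, the pawl ball lies thrown at (388,83), and the arm touches nothing.

```bash
python3 -c "from cell import *;print(job_done())"
```

```text
the job is handed in; nothing more can be done
None
```

The pawl is thrown back and stayed there, the wheel is turned clockwise to its stop with the jaw fully open, and the job was handed in at about 11 s with the robot clear of everything; no verdict was returned.

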